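Stroke the pill organiser's lids shut

ROBOT

A 6-joint arm with a two-finger parallel gripper is mounted at the origin on a cart in front of the work surface, level with it; the furniture and walls round the work are solid. World frame = base frame: x ahead of the robot, y to its left, z up, the work surface at z = 0. Lengths are in m, angles in rad, forces in N, time in s.
With the tool pointing down it reaches from about 0.35 to 0.975 m from the base axis. Payload 4.9 kg.
Tool frame: the origin (TCP) lies at the very end of the fingers, on their centre line; the grasp point (between the pads) lies 19 mm behind it (pinch_z is the distance from the TCP to the grasp point, in m); z points along the fingers, y is the line along which they close (so a half turn about z gives the same grasp; the last joint's range is limited). The gripper opens to 85 mm and grips with 20 to 120 N. Pads are 22 mm wide; open, the fingers measure 114 mm over their backs; the gripper's body (76 mm by 85 mm) begins 54 mm behind the grasp point. The pads swing forward as they close: fully open they stand 13 mm farther back than shut.
Start: joints at [-0.119, 0.053, 1.613, -0, 1.476, -0.119], TCP at [0.625, 0, 0.231] pointing down, gripper open.
Joint ranges: [-3.01, 3.01], [-1.01, 2.22], [0.06, 2.58], [-1.02, 4.17], [0.09, 2.62], [-3.14, 3.14]. Speed limits (rad/s): [2.57, 2.57, 3.14, 3.14, 3.14, 3.14].

INTERFACE

Orientations are given as a unit quaternion [w, x, y, z].
In Python, from plant import * gives the robot as it stands. The module is installed in compiled form; this text tells all that it offers.
- The arm moves only by the tool play_rows, never from a script. Its arguments are lists of equal length, an entry for each row: "linear": the shift along the world's x, y, z in m, a list of three; "turn": the turn about the world's z in degrees. A call has 1 to 8 rows; each row shifts and turns the commanded pose from where the row before left it; what a row does not reach is not made up. A row lasts 1/8 s, in which the tool goes at most 62.5 mm and 10.7 degrees, less where a joint would pass 70% of its speed; a pose out of reach is approached as far as the arm can. A call is refused whole if a number of a shift passes 0.0625 or a number of a turn 10.7, either way. A call with a gripper value outside its range is refused whole. "hand" is the finger opening in m, from 0 to 0.0854, set as the call begins (left out, the last holds). The fingers move at their own pace and stop on an object; the grip force is fixed at half the most. Time passes only in rows, so rows that do not move let the fingers close. It gives the time, the measured TCP pose, the force, the opening and the grip force at its end, in the units of the state.
- state(): the state, without advancing time (a new reading comes with each control period).
- grab_frame(name): name is "scene" or "side" or "wrist"; returns the picture (480x640x3 uint8, red, green, blue); there is no depth.
- camera_info(name): a dict with "camera_matrix" (3x3 intrinsics, pixels), "origin" and "attitude" of the camera in the world; the wrist camera has in their place "mount" (4x4, takes a point from camera to tool coordinates, whose origin is the TCP and whose axes are the flange's). Camera axes: x right, y down, z forward; pixel columns grow to the right and rows downward; lengths in m; the calibration is good to about 2 mm. A picture is of the moment at which its call begins: read the wrist's pose just before it. camera_info takes no time and is no camera call.
- job_done(): hands the job in; it is judged then, once.
Trained networks look in the newest picture that a camera, given by its name, has taken for a name from the list of things; names that differ only in an ending like _2 or _b are one class to them, and where a whole thing is asked for, a point or a joint stands for the part that bears it (a point fixed in the world has none). Each returns a list of dicts, best first, with "p" (0 to 1); they miss things now and then, are a little off and sometimes report something else, mostly with a low value. They report only what shows in the picture. A call takes as long as a camera call.
- trace(camera, thing): "region" (480x640 bool, what is visible of it) and "location" ([column, row] in pixels, amid what is visible of it).
The state is a dict: "time": time; "joint_pos": joint angles; "joint_vel": joint speeds; "joint_efforts": joint torques, N m; "tool_pos": TCP position; "tool_rot": TCP orientation; "contact_force": force on the tool from outside, world axes, zero at the start; "ft_torque": the same for the moment, N m; "gripper_width": opening from 0.0 (shut) to 1.0 (fully open); "grasp_force": force on a finger pad.
Only numpy, scipy, OpenCV 4.12 (cv2) and the standard library are available. Lean on these libraries where they do the work, as an engineer would, in place of code of your own. Each camera call takes 0.05 s, during which the arm holds its last target. There are 200 camera calls.

TASK

All seven flap lids of the weekly pill organiser are standing open. With the fingertips, stroke lightly along the row in one continuous pass without lifting off, from the hinge side of the first lid in the direction the lids lean, so that they fold down flat one after another, then move clear. Do not pinch or lift anything, do not shove the organiser out of its place, and leave the jars and the salt shaker standing where they are.

Things in the scene. Friction and masses are not known exactly. Their poses are not given: they have to be found in the camera images.
- organiser: Weekly pill organiser: loose grey plastic box on a rubber foot, 0.8 kg, 236 mm long (x), 56 wide (y), rim 34 mm high, at any yaw. Origin: centre of its underside, z up. Seven 28 mm compartments with white flap lids fill x = -98 to +98 mm; each end beyond is a solid block to x = 118 mm, level with the shut lids (37 mm). +x is the way the open lids lean, from lid 1 to lid 7.
- row_start (a point): Point on the organiser's middle line over the hinge of lid 1 (organiser x = -98 mm, y = 0), 37 mm above the worktop: level with the top of the shut lids. The stroke begins on this side.
- row_end (a point): Point on the organiser's middle line at the free edge of lid 7 when shut (organiser x = +98 mm, y = 0), 37 mm above the worktop: level with the top of the shut lids. The stroke ends on this side.
- lid1 (a joint): Hinge of flap lid 1 (lid 1 is next to row_start). 0 = shut flat on the rim, up to 1.7 rad; starts at 0.7 to 1.3. Lid 24 mm along the row, 52 across, 3 thick, its free edge 25 mm from the hinge; hinge barrel 6 mm across, level with the shut lids. The hinge lies across the row at organiser x = -98 mm, height 34 mm; the free edge rises towards row_end. Stiff: stays where left, folds down under about 0.2 N at the free edge.
- lid2 (a joint): Hinge of flap lid 2 (lid 1 is next to row_start). Like lid 1, its hinge at organiser x = -70 mm. Starts 0.7 to 1.3 rad open.
- lid3 (a joint): Hinge of flap lid 3 (lid 1 is next to row_start). Like lid 1, its hinge at organiser x = -42 mm. Starts 0.7 to 1.3 rad open.
- lid4 (a joint): Hinge of flap lid 4 (lid 1 is next to row_start). Like lid 1, its hinge at organiser x = -14 mm. Starts 0.7 to 1.3 rad open.
- lid5 (a joint): Hinge of flap lid 5 (lid 1 is next to row_start). Like lid 1, its hinge at organiser x = +14 mm. Starts 0.7 to 1.3 rad open.
- lid6 (a joint): Hinge of flap lid 6 (lid 1 is next to row_start). Like lid 1, its hinge at organiser x = +42 mm. Starts 0.7 to 1.3 rad open.
- lid7 (a joint): Hinge of flap lid 7 (lid 1 is next to row_start). Like lid 1, its hinge at organiser x = +70 mm. Starts 0.7 to 1.3 rad open.
- food_jar: Bystander: squat jar with a red lid, 64 mm across, 89 mm high, loose. Origin: centre of its underside, z up. Stands beside the organiser (its +y side), about 100 mm from the middle line.
- honey_jar: Bystander: honey jar with a white lid, 60 mm across, 99 mm high, loose. Origin: centre of its underside, z up. Stands beside the organiser (its -y side), about 95 mm from the middle line.
- salt_shaker: Bystander: clear salt shaker with a grey cap, 44 mm across, 90 mm high, loose. Origin: centre of its underside, z up. Stands beside the organiser (its -y side), about 90 mm from the middle line.

How it is judged:
By the outcome, as a careful person would: the job done as asked, in the order asked, and still so for the second after the job is handed in, with the robot touching nothing.
It also fails if it takes over 38 s, if anything falls off the work surface, if the arm or the gripper's body presses on something with over 40 N, if the wrist force passes 120 N, or if a joint passes its speed limit or range.

## Working session

There is one attempt and no reset: what is moved stays moved. The work goes in short steps, Python scripts to look and compute and a tool call to move; the robot and the scene stay as the last step left them, time stands still between calls to the robot, and variables do not carry over. Pictures are saved under pics/ and viewed, at most 10 in all, crops included, and the job is handed in when it is done.

Besides the shell and the picture viewer there is one more tool, called as a command line: name --pt "numbers of a row" for each row, then --argument value for the rest. play_rows: Moves the arm, as the interface text tells. Its arguments: {"type":"object","properties":{"linear":{"type":"array","items":{"type":"array","items":{"type":"number"}}},"turn":{"type":"array","items":{"type":"number"}},"hand":{"type":"number"}},"required":["linear","turn"]}

```bash
mkdir -p pics; cat > h.py <<'E'
from plant import *
import numpy as np, cv2
from scipy.spatial.transform import Rotation as R
def rays(name,uv):
    c=camera_info(name);K=np.array(c["camera_matrix"]);d=np.c_[np.atleast_2d(uv),np.ones(len(np.atleast_2d(uv)))]@np.linalg.inv(K).T
    a=np.array(c["attitude"]);M=a if a.shape==(3,3) else R.from_quat(a,scalar_first=True).as_matrix()
    return np.array(c["origin"]),d@M.T
def onz(name,uv,z):
    o,d=rays(name,uv);return o+d*((z-o[2])/d[:,2])[:,None]
E
python3 - <<'E'
from h import *
ims=[]
for n in("scene","side"):
    im=grab_frame(n);cv2.imwrite(f"pics/{n}1.png",im[:,:,::-1]);print(n,camera_info(n))
    for t in("organiser","lid1","lid7","food_jar","honey_jar","salt_shaker","row_start","row_end"):
        for r in trace(n,t)[:2]:
            uv=r["location"];print(n,t,r["p"],np.round(uv),np.round(onz(n,uv,.037),3), r["region"].sum())
            if t=="organiser" : np.save(f"{n}_org.npy",r["region"]) if r["p"]>.4 else 0
print(state())
E
```

```text
scene {'camera_matrix': array([[608.89306422,   0.        , 307.3919543 ],
       [  0.        , 608.89306422, 234.16163198],
       [  0.        ,   0.        ,   1.        ]]), 'origin': array([0.23317802, 0.40995946, 0.64110075]), 'attitude': array([ 0.10746929, -0.24784858,  0.88657242, -0.37551401])}
scene organiser 0.64 [322. 277.] [[ 0.502 -0.062  0.037]] 6976
scene lid1 0.76 [345. 289.] [[ 0.465 -0.059  0.037]] 205
scene lid1 0.63 [327. 262.] [[ 0.509 -0.089  0.037]] 204
scene lid7 0.76 [345. 289.] [[ 0.465 -0.059  0.037]] 205
scene lid7 0.63 [327. 262.] [[ 0.509 -0.089  0.037]] 204
scene food_jar 0.97 [369. 220.] [[ 0.499 -0.195  0.037]] 2697
scene honey_jar 0.6 [239. 265.] [[ 0.609 -0.023  0.037]] 3351
scene salt_shaker 0.61 [288. 322.] [[0.499 0.023 0.037]] 1809
scene row_start 0.88 [322. 275.] [[ 0.503 -0.065  0.037]] 7199
side {'camera_matrix': array([[540.00937221,   0.        , 314.7294828 ],
       [  0.        , 540.00937221, 235.41768568],
       [  0.        ,   0.        ,   1.        ]]), 'origin': array([ 0.48626798, -0.86527168,  0.46323401]), 'attitude': array
[... 794 characters left out ...]
 array([-1.19021714e-01,  5.27054162e-02,  1.61291614e+00,  1.13698261e-05,
        1.47599300e+00, -1.18978064e-01]), 'joint_vel': array([-0.00076132,  0.00032213,  0.00055332,  0.00136854,  0.00022804,
        0.00041052]), 'joint_efforts': array([-3.37105303e-04, -3.93677974e+01, -3.70464885e+01, -2.34370073e-04,
        4.27475043e-04,  7.99701979e-06]), 'tool_pos': array([ 6.24976567e-01, -7.16672458e-06,  2.31290559e-01]), 'tool_rot': array([-1.21078410e-05,  7.07122594e-01,  7.07090968e-01, -2.32196742e-06]), 'contact_force': array([-0.10343726, -0.77908602,  0.47846866]), 'ft_torque': array([0.07249173, 0.01607189, 0.04787144]), 'grasp_force': 0.0, 'gripper_width': 0.999136297246265}
```

View pics/scene1.png

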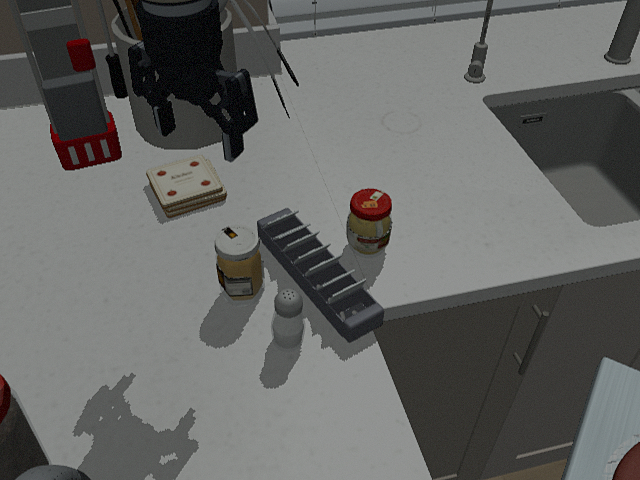

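View pics/side1.png

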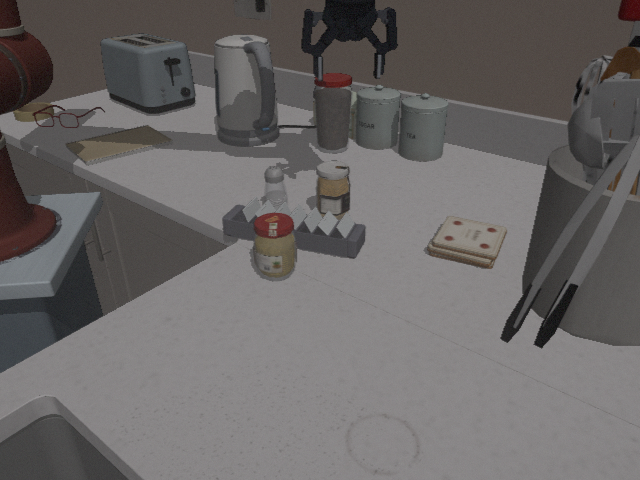

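The scene shows the grey organiser from about (275,215) at the far end to (365,330) at the near end. The red-lidded jar is at (370,220), the honey jar at (239,260) and the salt shaker at (288,318). I'll zoom in to get the corners and the lean direction.

```bash
python3 - <<'E'
import cv2
a=cv2.imread("pics/scene1.png")[195:345,245:395]
b=cv2.imread("pics/side1.png")[180:260,215:375]
cv2.imwrite("pics/c1.png",cv2.resize(a,None,fx=4,fy=4,interpolation=cv2.INTER_CUBIC))
cv2.imwrite("pics/c2.png",cv2.resize(b,None,fx=5,fy=5,interpolation=cv2.INTER_CUBIC))
E
```

```text
(no output)
```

View pics/c1.png

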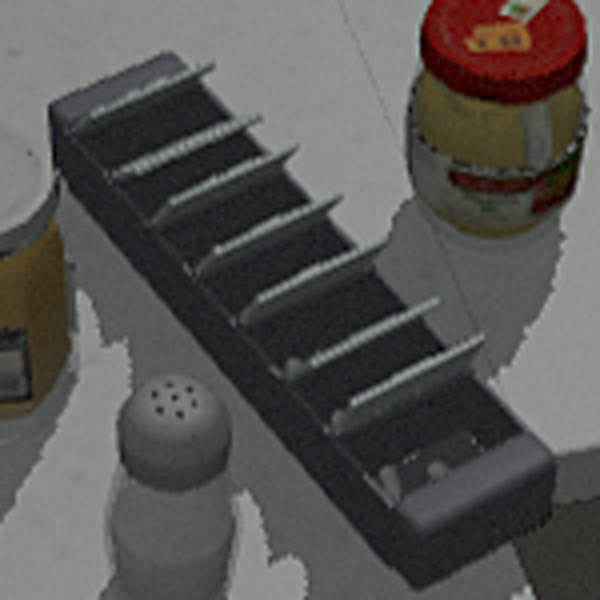

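View pics/c2.png

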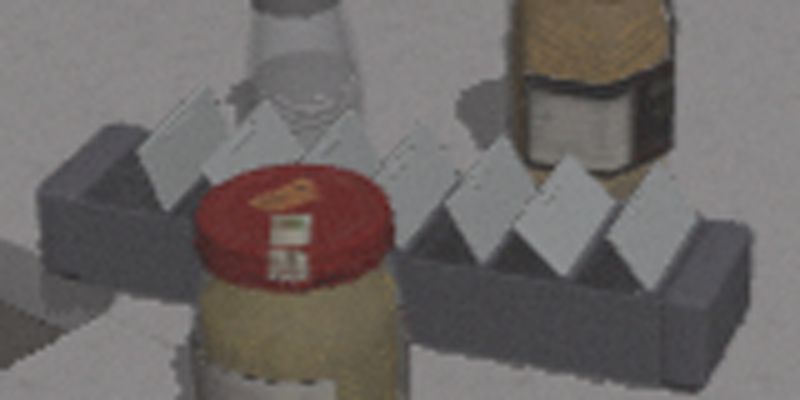

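The lids are hinged at the far-end block, with lid 1 at around crop (80,120), and lean toward the robot. The organiser's +x therefore points roughly to world −x, which agrees with the food jar being on its +y side. Next I'll fit the pose from the corners.

```bash
cat > fit.py <<'E'
from h import *
from scipy.optimize import least_squares
# organiser corner (x,y,z) , pixel
S=[((-118,-28,37),(50,103)),((-118,28,37),(172,52)),((118,28,37),(553,460)),((118,-28,37),(408,528)),((118,-28,0),(418,590))]
D=[((118,-28,37),(120,125)),((118,28,37),(40,188)),((-118,28,37),(663,272)),((-118,-28,37),(748,226)),((-118,28,0),(668,388)),((118,28,0),(42,272))]
def proj(n,P):
    c=camera_info(n);M=R.from_quat(c["attitude"],scalar_first=True).as_matrix();q=(P-c["origin"])@M@np.array(c["camera_matrix"]).T
    return q[:,:2]/q[:,2:]
def model(p,L):
    A=np.array([l[0] for l in L])/1000.;c,s=np.cos(p[2]),np.sin(p[2])
    return np.c_[p[0]+c*A[:,0]-s*A[:,1],p[1]+s*A[:,0]+c*A[:,1],A[:,2]]
px=lambda L,k,o:np.array([l[1] for l in L])/k+o
ps,pd=px(S,4,(245,195)),px(D,5,(215,180))
fs=lambda p:(proj("scene",model(p,S))-ps).ravel()
fd=lambda p:(proj("side",model(p,D))-pd).ravel()
p0=[.5,-.07,-2.4]
for nm,f in(("scene",fs),("side",fd),("both",lambda p:np.r_[fs(p),fd(p)])):
    r=least_squares(f,p0,loss="soft_l1");print(nm,r.x.round(4),np.degrees(r.x[2]).round(2),f(r.x).round(1))
p=r.x
for n,q in(("start",(-98,0,37)),("end",(98,0,37)),("tailend",(118,0,37)),("food",(0,100,0)),("centre-",(0,-95,0))):
    print(n,model(p,[(q,)]).round(4))
for t in("food_jar","honey_jar","salt_shaker"):
    for n in("scene","side"):
        m=trace(n,t)[0]
        print(t,n,onz(n,m["location"],.045).round(3))
print(state()["time"])
E
python3 fit.py
```

```text
scene [ 0.5244 -0.0835 -3.6017] -206.36 [-2.  -1.9  0.3 -2.7  1.1 -0.9  1.   1.3 -2.7  3.6]
side [ 0.5201 -0.0764 -3.6518] -209.23 [-1.  -4.5 -1.8 -3.4  4.6  6.7 -0.5 -0.4  3.1  3.7 -0.1 -1.3]
both [ 0.5226 -0.0816 -3.6043] -206.51 [-1.6 -0.8  0.8 -1.6  1.5  0.9  1.3  3.1 -2.4  5.3 -1.8 -2.  -1.5 -0.5
  8.8  6.7  1.9 -0.7  7.2  3.7  0.3  1.8]
start [[ 0.6103 -0.1253  0.037 ]]
end [[ 0.435  -0.0378  0.037 ]]
tailend [[ 0.4171 -0.0289  0.037 ]]
food [[ 0.478  -0.1711  0.    ]]
centre- [[0.5651 0.0034 0.    ]]
food_jar scene [[ 0.495 -0.187  0.045]]
food_jar side [[ 0.492 -0.171  0.045]]
honey_jar scene [[ 0.604 -0.017  0.045]]
honey_jar side [[0.608 0.014 0.045]]
salt_shaker scene [[0.496 0.029 0.045]]
salt_shaker side [[0.502 0.03  0.045]]
1.2
```

```bash
sed -i 's/(663,272)/(704,288)/;s/(668,388)/(698,390)/' fit.py; python3 fit.py
```

```text
scene [ 0.5244 -0.0835 -3.6017] -206.36 [-2.  -1.9  0.3 -2.7  1.1 -0.9  1.   1.3 -2.7  3.6]
side [ 0.5225 -0.0758 -3.6025] -206.41 [-1.8 -3.4 -1.4 -2.  -0.   1.6  1.2 -2.4  0.6  1.3  0.3  0.2]
both [ 0.523  -0.0818 -3.6027] -206.42 [-1.8 -0.9  0.5 -1.7  1.4  0.6  1.3  2.8 -2.4  5.1 -1.6 -2.  -1.3 -0.4
  0.9  3.5  2.1 -0.7  1.5  3.3  0.5  1.9]
start [[ 0.6108 -0.1254  0.037 ]]
end [[ 0.4352 -0.0382  0.037 ]]
tailend [[ 0.4173 -0.0293  0.037 ]]
food [[ 0.4785 -0.1713  0.    ]]
centre- [[0.5653 0.0033 0.    ]]
food_jar scene [[ 0.495 -0.187  0.045]]
food_jar side [[ 0.492 -0.171  0.045]]
honey_jar scene [[ 0.604 -0.017  0.045]]
honey_jar side [[0.608 0.014 0.045]]
salt_shaker scene [[0.496 0.029 0.045]]
salt_shaker side [[0.502 0.03  0.045]]
1.5
```

play_rows --pt "-0.02 -0.02 0.02" --pt "-0.02 -0.02 0.02" --pt "-0.02 -0.02 0.01" --pt "-0.02 -0.02 0" --pt "-0.02 0 0" --pt "0 0 0" --turn '[-8,-8,-8,-2.4,0,0]' --hand 0

```text
time: 2.25
tool_pos: [0.5245, -0.0802, 0.2816]
tool_rot: [0.0, 0.85, 0.527, 0.0]
contact_force: [0.3, 0.2, 0.1]
gripper_width: -0.0
grasp_force: 0.0
```

```bash
python3 - <<'E'
from h import *
s=state();np.savez("w1.npz",p=s["tool_pos"],r=s["tool_rot"]);im=grab_frame("wrist");cv2.imwrite("pics/w1.png",im[:,:,::-1])
print(s["tool_pos"],s["tool_rot"],s["contact_force"],s["gripper_width"],camera_info("wrist"))
E
```

```text
[ 0.52446556 -0.08020728  0.28159996] [3.07301199e-04 8.50093867e-01 5.26631014e-01 3.12049522e-04] [0.25239845 0.23838353 0.11267309] -0.00024336039824501574 {'camera_matrix': array([[355.2363936 ,   0.        , 316.64811022],
       [  0.        , 355.2363936 , 239.20014294],
       [  0.        ,   0.        ,   1.        ]]), 'mount': array([[ 1.54889078e-04, -9.59198465e-01, -2.82733586e-01,
         7.30923809e-02],
       [ 9.99999819e-01,  3.13029466e-04, -5.14153043e-04,
        -9.21095751e-05],
       [ 5.81678753e-04, -2.82733455e-01,  9.59198340e-01,
        -1.42544017e-01],
       [ 0.00000000e+00,  0.00000000e+00,  0.00000000e+00,
         1.00000000e+00]])}
```

View pics/w1.png

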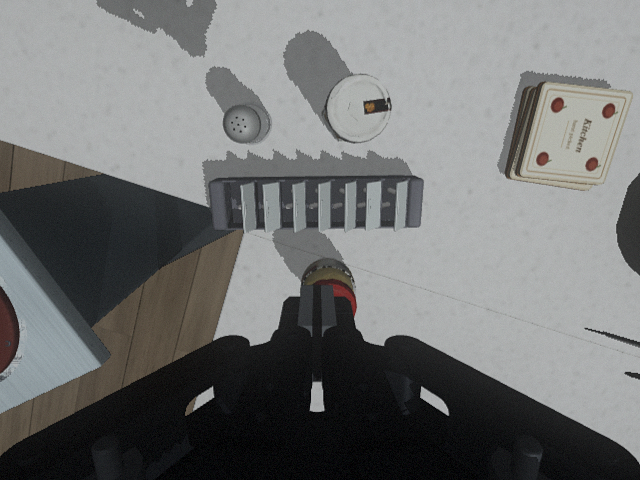

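```bash
python3 - <<'E'
import cv2
b=cv2.imread("pics/w1.png")[165:240,200:440]
cv2.imwrite("pics/c3.png",cv2.resize(b*1,None,fx=3.33333,fy=3.33333,interpolation=cv2.INTER_CUBIC))
E
```

```text
(no output)
```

View pics/c3.png

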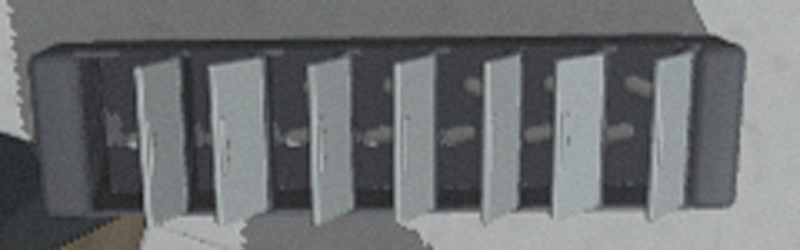

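Wrist crop: the top face runs from (35,52)/(47,214) on the left block, which is the +x end, to (745,48)/(737,208) on the right block, which is lid 1's end. I'll turn these corners into a pose.

```bash
python3 - <<'E'
from h import *
z=np.load("w1.npz");T=np.eye(4);T[:3,:3]=R.from_quat(z["r"],scalar_first=True).as_matrix();T[:3,3]=z["p"]
c=camera_info("wrist");C=T@c["mount"];K=c["camera_matrix"]
uv=np.array([(35,52),(47,214),(745,48),(737,208)])*.3+np.array((200,165))
d=np.c_[uv,np.ones(4)]@np.linalg.inv(K).T@C[:3,:3].T
P=C[:3,3]+d*((.037-C[2,3])/d[:,2])[:,None];print(P.round(4))
print("len",np.linalg.norm(P[0]-P[2]),np.linalg.norm(P[1]-P[3]),"wid",np.linalg.norm(P[0]-P[1]),np.linalg.norm(P[2]-P[3]))
m=P.mean(0);u=(P[0]+P[1]-P[2]-P[3])[:2];u/=np.linalg.norm(u);print("centre",m,"u",u,np.degrees(np.arctan2(u[1],u[0])))
for x in(-.118,-.108,-.098,.098,.11,.118):print(x,m[:2]+u*x)
for t in("honey_jar","salt_shaker","food_jar"):
    r=trace("wrist",t)
    for q in r[:1]:
        d=np.r_[q["location"],1]@np.linalg.inv(K).T@C[:3,:3].T;w=C[:3,3]+d*((.07-C[2,3])/d[2]);e=w[:2]-m[:2]
        print(t,q["p"],w.round(3),"org x,y",e@u,e@np.array([-u[1],u[0]]))
E
```

```text
[[ 0.4326 -0.0064  0.037 ]
 [ 0.4079 -0.0549  0.037 ]
 [ 0.6398 -0.1079  0.037 ]
 [ 0.6175 -0.1568  0.037 ]]
len 0.2306813567134483 0.2330854093526681 wid 0.05444199975793699 0.053677841469114064
centre [ 0.52446004 -0.08149334  0.037     ] u [-0.89864384  0.43867898] 153.98037474070574
-0.118 [ 0.63050001 -0.13325746]
-0.108 [ 0.62151357 -0.12887067]
-0.098 [ 0.61252713 -0.12448388]
0.098 [ 0.43639294 -0.0385028 ]
0.11 [ 0.42560921 -0.03323865]
0.118 [ 0.41842006 -0.02972922]
honey_jar 0.87 [ 0.599 -0.011  0.07 ] org x,y -0.03649212585093724 -0.09625810660025153
salt_shaker 0.77 [0.503 0.022 0.07 ] org x,y 0.06512652116740458 -0.08376838960546483
food_jar 0.61 [ 0.506 -0.155  0.07 ] org x,y -0.015922633790823357 0.07364989422945738
```

play_rows --pt "0.035 -0.0175 0" --pt "0.035 -0.0175 0" --pt "0.034 -0.0173 0" --pt "0 0 -0.05" --pt "0 0 -0.05" --pt "0 0 -0.05" --pt "0 0 -0.05" --pt "0 0 -0.015" --turn '[0,0,0,0,0,0,0,0]'

```text
time: 3.45
tool_pos: [0.6266, -0.1311, 0.0615]
tool_rot: [-0.003, 0.85, 0.527, -0.002]
contact_force: [0.5, -0.1, -0.4]
gripper_width: 0.001
grasp_force: 0.0
```

play_rows --pt "0 0 -0.008" --pt "0 0 -0.004" --pt "0 0 0" --pt "0 0 0" --turn '[0,0,0,0]'

```text
time: 3.95
tool_pos: [0.63, -0.1326, 0.0559]
tool_rot: [0.001, 0.85, 0.527, 0.001]
contact_force: [-0.1, -0.1, -1.0]
gripper_width: 0.0
grasp_force: 0.0
```

```bash
python3 - <<'E'
from h import *
s=state();print(s["time"],s["tool_pos"],s["contact_force"])
im=grab_frame("side");cv2.imwrite("pics/s2.png",cv2.resize(im[150:270,215:405,::-1],None,fx=4,fy=4,interpolation=cv2.INTER_CUBIC))
E
```

```text
3.95 [ 0.62995571 -0.13259765  0.05594419] [-0.13751616 -0.14024633 -0.97865737]
```

View pics/s2.png

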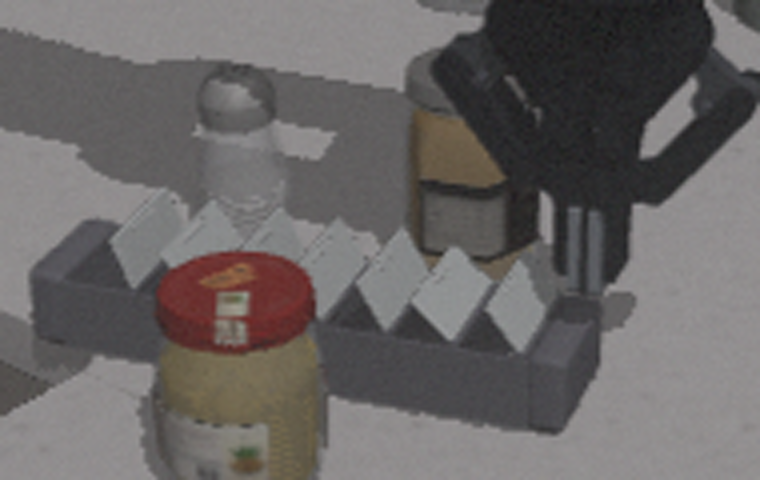

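The fingertips are above lid 1's end block at (585,290), clear of lid 1 and the jars. I'll lower them toward contact.

play_rows --pt "0 0 -0.008" --pt "0 0 -0.006" --pt "0 0 0" --pt "0 0 0" --turn '[0,0,0,0]'

```text
time: 4.5
tool_pos: [0.6289, -0.1323, 0.0401]
tool_rot: [-0.0, 0.85, 0.527, -0.0]
contact_force: [0.5, 1.2, 0.6]
gripper_width: 0.003
grasp_force: 0.0
```

play_rows --pt "0 0 -0.001" --pt "0 0 0" --pt "0 0 0" --turn '[0,0,0]'

```text
time: 4.88
tool_pos: [0.629, -0.1323, 0.0394]
tool_rot: [0.0, 0.85, 0.527, 0.0]
contact_force: [-0.9, 0.2, -0.1]
gripper_width: 0.001
grasp_force: 0.0
```

play_rows --pt "0 0 -0.001" --pt "0 0 0" --pt "0 0 0" --turn '[0,0,0]'

```text
time: 5.25
tool_pos: [0.6289, -0.1323, 0.0383]
tool_rot: [-0.0, 0.85, 0.527, -0.0]
contact_force: [0.5, 0.2, 0.4]
gripper_width: 0.004
grasp_force: 0.0
```

play_rows --pt "0 0 -0.001" --pt "0 0 0" --pt "0 0 0" --turn '[0,0,0]'

```text
time: 5.62
tool_pos: [0.629, -0.1323, 0.0373]
tool_rot: [-0.0, 0.85, 0.527, -0.0]
contact_force: [0.3, -0.1, -0.0]
gripper_width: 0.0
grasp_force: 0.0
```

play_rows --pt "0 0 -0.0005" --pt "0 0 0" --pt "0 0 0" --turn '[0,0,0]'

```text
time: 6.0
tool_pos: [0.6291, -0.1323, 0.0371]
tool_rot: [0.0, 0.85, 0.527, 0.0]
contact_force: [-1.6, 0.1, 2.1]
gripper_width: 0.003
grasp_force: 1.3
```

play_rows --pt "0 0 -0.0003" --pt "0 0 0" --pt "0 0 0" --turn '[0,0,0]'

```text
time: 6.38
tool_pos: [0.6291, -0.1323, 0.0371]
tool_rot: [0.0, 0.85, 0.527, -0.0]
contact_force: [-1.6, -0.1, 5.1]
gripper_width: 0.001
grasp_force: 2.6
```

The block's top is at 0.0371, so contact is confirmed. I'll ease off slightly and start the stroke.

play_rows --pt "-0.0009 0.00044 0.0002" --pt "-0.0018 0.00089 0" --pt "-0.0027 0.00133 0" --pt "-0.0036 0.00177 0" --pt "-0.0036 0.00177 0" --turn '[0,0,0,0,0]'

```text
time: 7.0
tool_pos: [0.6169, -0.1263, 0.0373]
tool_rot: [0.001, 0.85, 0.527, 0.001]
contact_force: [3.6, -2.4, 3.2]
gripper_width: 0.003
grasp_force: 2.0
```

play_rows --pt "-0.0036 0.00177 0" --pt "-0.0036 0.00177 0" --pt "-0.0036 0.00177 0" --pt "-0.0036 0.00177 0" --turn '[0,0,0,0]'

```text
time: 7.5
tool_pos: [0.6021, -0.119, 0.0371]
tool_rot: [0.0, 0.85, 0.527, 0.0]
contact_force: [3.6, -1.8, 5.6]
gripper_width: -0.002
grasp_force: 2.3
```

play_rows --pt "-0.0036 0.00177 0.0003" --pt "-0.0036 0.00177 0" --pt "-0.0036 0.00177 0" --pt "-0.0036 0.00177 0" --turn '[0,0,0,0]'

```text
time: 8.0
tool_pos: [0.5874, -0.1119, 0.0371]
tool_rot: [0.0, 0.85, 0.527, -0.0]
contact_force: [2.2, -0.6, 4.5]
gripper_width: -0.005
grasp_force: 2.2
```

play_rows --pt "-0.0036 0.00177 0" --pt "-0.0036 0.00177 0" --pt "-0.0036 0.00177 0" --pt "-0.0036 0.00177 0" --turn '[0,0,0,0]'

```text
time: 8.5
tool_pos: [0.573, -0.1048, 0.0371]
tool_rot: [0.0, 0.85, 0.527, 0.0]
contact_force: [3.2, -2.4, 4.4]
gripper_width: 0.003
grasp_force: 2.3
```

Forces are light and the height is steady at 37.1 mm. I'll keep going.

play_rows --pt "-0.0036 0.00177 0.0001" --pt "-0.0036 0.00177 0" --pt "-0.0036 0.00177 0" --pt "-0.0036 0.00177 0" --pt "-0.0036 0.00177 0" --pt "-0.0036 0.00177 0" --turn '[0,0,0,0,0,0]'

```text
time: 9.25
tool_pos: [0.5513, -0.0941, 0.0371]
tool_rot: [-0.0, 0.85, 0.527, -0.0]
contact_force: [2.7, -0.7, 4.4]
gripper_width: 0.0
grasp_force: 2.1
```

play_rows --pt "-0.0036 0.00177 0" --pt "-0.0036 0.00177 0" --pt "-0.0036 0.00177 0" --pt "-0.0036 0.00177 0" --pt "-0.0036 0.00177 0" --pt "-0.0036 0.00177 0" --turn '[0,0,0,0,0,0]'

```text
time: 10.0
tool_pos: [0.5297, -0.0835, 0.0371]
tool_rot: [-0.0, 0.85, 0.527, -0.0]
contact_force: [2.5, -1.8, 4.1]
gripper_width: 0.001
grasp_force: 2.0
```

play_rows --pt "-0.0036 0.00177 0" --pt "-0.0036 0.00177 0" --pt "-0.0036 0.00177 0" --pt "-0.0036 0.00177 0" --pt "-0.0036 0.00177 0" --pt "-0.0036 0.00177 0" --pt "-0.0036 0.00177 0" --turn '[0,0,0,0,0,0,0]'

```text
time: 10.88
tool_pos: [0.5045, -0.0711, 0.0371]
tool_rot: [-0.0, 0.85, 0.527, -0.0]
contact_force: [3.6, -1.9, 3.8]
gripper_width: 0.005
grasp_force: 1.9
```

play_rows --pt "-0.0036 0.00177 0" --pt "-0.0036 0.00177 0" --pt "-0.0036 0.00177 0" --pt "-0.0036 0.00177 0" --pt "-0.0036 0.00177 0" --pt "-0.0036 0.00177 0" --pt "-0.0036 0.00177 0" --turn '[0,0,0,0,0,0,0]'

```text
time: 11.75
tool_pos: [0.4792, -0.0587, 0.037]
tool_rot: [-0.0, 0.85, 0.527, -0.0]
contact_force: [3.1, -0.3, 3.8]
gripper_width: 0.0
grasp_force: 1.8
```

play_rows --pt "-0.0036 0.00177 0" --pt "-0.0036 0.00177 0" --pt "-0.0036 0.00177 0" --pt "-0.0036 0.00177 0" --pt "-0.0036 0.00177 0" --pt "-0.0036 0.00177 0" --pt "-0.0036 0.00177 0" --turn '[0,0,0,0,0,0,0]'

```text
time: 12.62
tool_pos: [0.454, -0.0463, 0.037]
tool_rot: [-0.0, 0.85, 0.527, -0.0]
contact_force: [1.9, -1.2, 3.0]
gripper_width: -0.004
grasp_force: 1.7
```

play_rows --pt "-0.0036 0.00177 0" --pt "-0.0036 0.00177 0" --pt "-0.0036 0.00177 0" --pt "-0.0036 0.00177 0" --pt "-0.0036 0.00177 0" --pt "-0.0036 0.00177 0" --turn '[0,0,0,0,0,0]'

```text
time: 13.38
tool_pos: [0.4325, -0.0357, 0.0371]
tool_rot: [-0.0, 0.85, 0.527, -0.0]
contact_force: [2.8, -0.3, 2.5]
gripper_width: -0.0
grasp_force: 1.5
```

play_rows --pt "-0.0036 0.00177 0" --pt "-0.0036 0.00177 0" --pt "-0.0027 0.00133 0" --pt "-0.0009 0.00044 0" --pt "0 0 0" --turn '[0,0,0,0,0]'

```text
time: 14.0
tool_pos: [0.4217, -0.0304, 0.0371]
tool_rot: [-0.0, 0.85, 0.527, -0.0]
contact_force: [0.9, -1.2, 3.9]
gripper_width: -0.002
grasp_force: 1.8
```

play_rows --pt "0 0 0.005" --pt "0 0 0.02" --pt "0 0 0.05" --pt "0 0 0.05" --pt "0 0 0.05" --pt "0 0 0.03" --pt "0 0 0" --pt "0 0 0" --turn '[0,0,0,0,0,0,0,0]'

```text
time: 15.0
tool_pos: [0.421, -0.0303, 0.2402]
tool_rot: [-0.001, 0.85, 0.527, -0.001]
contact_force: [0.0, 0.4, -0.3]
gripper_width: -0.002
grasp_force: 0.0
```

```bash
python3 - <<'E'
from h import *
print(state()["time"],state()["tool_pos"])
a=cv2.resize(grab_frame("side")[150:270,215:405],(570,360)[:2],interpolation=cv2.INTER_CUBIC);b=cv2.resize(grab_frame("scene")[195:345,245:395],(360,360))
a=cv2.resize(a,(440,278));a=cv2.copyMakeBorder(a,0,82,0,0,cv2.BORDER_CONSTANT)
cv2.imwrite("pics/f.png",np.hstack([a,b])[:,:,::-1])
old=[cv2.imread("pics/side1.png")[:,:,::-1],cv2.imread("pics/scene1.png")[:,:,::-1]]
# displacement of organiser's lower walls
for n,o,(r0,r1,c0,c1) in(("side",old[0],(232,262,296,372)),("scene",old[1],(300,348,320,372))):
    g=lambda i:cv2.cvtColor(np.ascontiguousarray(i[r0:r1,c0:c1]),cv2.COLOR_RGB2GRAY).astype(np.float32)
    print(n,cv2.phaseCorrelate(g(o),g(grab_frame(n))))
E
```

```text
15.0 [ 0.4210286  -0.0302563   0.24015585]
side ((-0.3477629804416722, -0.5944173823770882), 0.4822606058915456)
scene ((0.2867726371151704, 0.10655628836139286), 0.3080951049004072)
```

View pics/f.png

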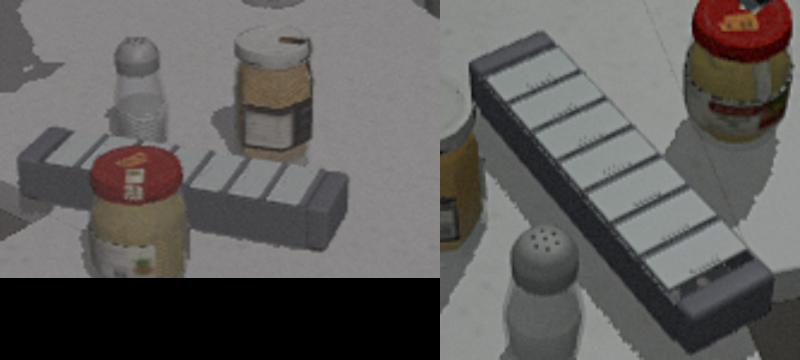

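All the lids look flat and nothing has moved, but there's a dark gap beside the near block around (715,280). I'll zoom in on lid 7.

```bash
python3 - <<'E'
from h import *
a=cv2.resize(grab_frame("scene")[200:340,250:390],(580,580),interpolation=cv2.INTER_CUBIC)
b=cv2.resize(grab_frame("side")[195:235,220:275],(220,160),interpolation=cv2.INTER_CUBIC)
b=cv2.copyMakeBorder(b,0,420,0,0,cv2.BORDER_CONSTANT)
cv2.imwrite("pics/g.png",np.clip(np.hstack([a,b])*1.6,0,255).astype(np.uint8)[:,:,::-1])
E
```

```text
(no output)
```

View pics/g.png

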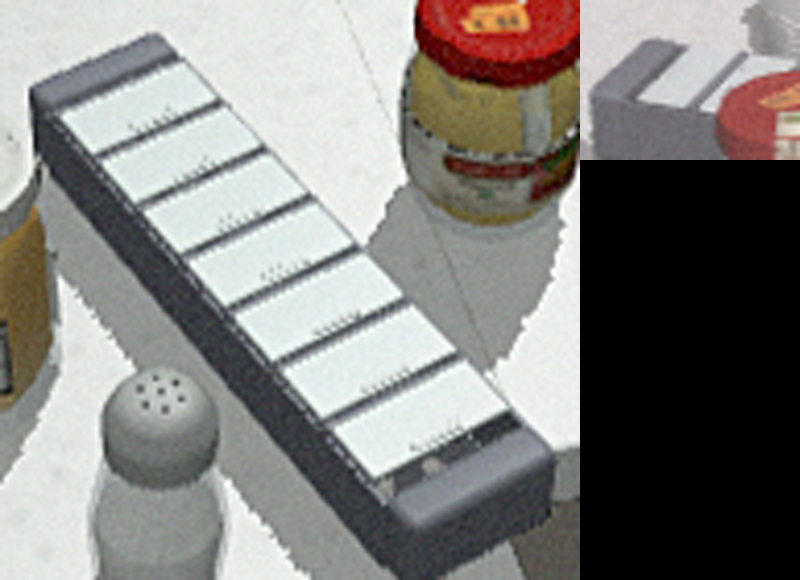

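The picture shows seven lids lying flat in one plane. The gap by the near block is just the end clearance past lid 7. The organiser and jars haven't moved, so I'll hand it in.

```bash
python3 -c "
from plant import *
print(job_done(), state()['time'])"
```

```text
the job is handed in; nothing more can be done
the job is handed in; nothing more can be done
```

I folded all seven lids flat in one continuous light stroke (about 3–6 N down), moved the arm clear, and handed the job in about 15 s in; the final pictures show no visible shift of the organiser, jars or salt shaker, though the hand-in gave no verdict.

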